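# Restack the herb mill's spindle

## Robot

A 6-joint arm with a two-finger parallel gripper is mounted at the origin on the work surface. World frame = base frame: x ahead of the robot, y to its left, z up, the work surface at z = 0. Lengths are in m, angles in degrees, forces in N, time in s.
With the tool pointing down it reaches from about 0.25 to 0.725 m from the base axis. Payload 9.7 kg.
Tool frame: the origin (TCP) lies between the finger pads; the fingertips stand 22 mm ahead of it and the grasp point (between the pads) lies 3 mm ahead of it; z points along the fingers, y is the line along which they close (so a half turn about z gives the same grasp; the last joint's range is limited). The gripper opens to 85 mm and grips with 20 to 120 N. Pads are 22 mm wide; open, the fingers measure 114 mm over their backs; the gripper's body (76 mm by 85 mm) begins 54 mm behind the grasp point. The pads swing forward as they close: fully open they stand 13 mm farther back than shut.
Start: joints at [-71.219, 4.979, 10.078, 95.1, 0, 90], TCP at [0.177, -0.521, 0.253] pointing down, gripper open.
Joint ranges: [-179.16, 179.16], [-48.56, 103.87], [-65.8, 70.77], [-126.05, 130.52], [-82.76, 87.17], [-180, 180]. Speed limits (degrees/s): [127.2, 127.2, 147.25, 180, 180, 180].

## Interface

Orientations are given as [roll, pitch, yaw] about the fixed x, y, z axes, in that order (R = Rz(yaw) Ry(pitch) Rx(roll)).
In Python, from workcell import bot, viewer, finder gives the robot as it stands.
- The arm moves only by the tool move_arm, never from a script. Its arguments are lists of equal length, an entry for each row: "offset": the shift along the tool's x, y, z in cm, a list of three; "twist": the turn, a rotation vector about the tool's x, y, z in rad, a list of three; "grip": the opening, from 0 (shut) to 1 (fully open). In form: {"offset": [[x, y, z], ...], "twist": [[ax, ay, az], ...], "grip": [grip, ...]}. A call has 1 to 5 rows; each row shifts and turns the commanded pose from where the row before left it, along the tool's axes as they then stand; what a row does not reach is not made up. A row lasts 1/10 s, in which the tool goes at most 50 mm and 8.59 degrees, less where a joint would pass 70% of its speed; a pose out of reach is approached as far as the arm can. A call is refused whole if a number of a shift passes 5 or a number of a turn 0.15, either way. A call with a gripper value outside its range is refused whole. The fingers move at their own pace and stop on an object; "force" is the grip in N (left out, the last holds). Time passes only in rows, so rows that do not move let the fingers close. It gives the time, the measured TCP pose, the force, the opening and the grip force at its end, in the units of the state.
- bot.get_obs(): the state, without advancing time (a new reading comes with each control period).
- viewer.camera(name): name is "scene" or "side" or "wrist"; returns a dict with "color" (480x640x3 uint8, red, green, blue), "depth" (480x640 float32, m along the optical axis (not along the pixel's ray), 0 where there is no reading), "vfov" (degrees; the focal length in pixels is half the picture's height over the tangent of half this angle, whatever the lens; pixels are square), "cx", "cy" (the principal point, pixels), "position" and "attitude" of the camera in the world; the wrist camera has in their place "tool_from_camera" (4x4, takes a point from camera to tool coordinates, whose origin is the TCP and whose axes are the flange's). Camera axes: x right, y down, z forward; pixel columns grow to the right and rows downward; lengths in m; the calibration is good to about 2 mm. A picture is of the moment at which its call begins: read the wrist's pose just before it.
- bot.job_done(): hands the job in; it is judged then, once.
Trained networks look in a picture, given as the dict that the camera call returned (one of the last four; its "shot" number tells which), for a name from the list of things; names that differ only in an ending like _2 or _b are one class to them, and where a whole thing is asked for, a point or a joint stands for the part that bears it (a point fixed in the world has none). Each returns a list of dicts, best first, with "p" (0 to 1); they miss things now and then, are a little off and sometimes report something else, mostly with a low value. They report only what shows in the picture. A call takes as long as a camera call. They do not tell look-alikes from the thing itself.
- finder.boxes_of(picture, thing): "position" ([column, row] in pixels, amid what is visible of it).
- finder.pinpoint(picture, thing): "position" ([column, row] in pixels: a listed point, or the origin of a listed thing).
The state is a dict: "time": time; "q": joint angles; "qd": joint speeds; "joint_efforts": joint torques, N m; "ee_pos": TCP position; "tcp_rot": TCP orientation; "wrist_force": force on the tool from outside, world axes, zero at the start; "torque": the same for the moment, N m; "opening": finger opening in m; "grasp_force": force on a finger pad.
Only numpy, scipy, OpenCV 4.12 (cv2) and the standard library are available. Lean on these libraries where they do the work, as an engineer would, in place of code of your own. Each camera call takes 0.05 s, during which the arm holds its last target. There are 200 camera calls.

## Task

The dispensary's herb mill has been cleaned and its spindle must be put back together. Put the tall brass spacer over the upright shaft of the mill, down onto the bearing, and then the red washer over the shaft on top of the spacer, both lying flat, so that the clamp knob could go on next.

Things in the scene. Friction and masses are not known exactly. Their poses are not given: they have to be found in the camera images.
- mill: The herb mill, fixed: round white housing 156 mm across its foot, 132 mm across its flat top 70 mm above the counter, with three lugs 4 mm high near the top's rim. Origin at the centre of its underside, z up.
- seat (a point): Centre of the top face of the mill's bearing, where the spacer sits, z up along the shaft. The bearing is a dark steel disc 48 mm across, its top 76 mm above the counter (6 mm above the housing). The bright upright shaft is 14 mm thick and rises 48 mm above this point, the last 12 mm tapering to a 4 mm tip.
- spacer_center (a point): Centre (half-way up, on the axis) of the tall brass spacer: loose plain ring, outer diameter 44 mm, bore 28 mm, 26 mm tall, about 0.2 kg, flat on the counter, axis (z) upright. A brass ring of the same diameters but only 10 mm tall also lies there and is not part of this stack.
- washer_center (a point): Centre (half-way up, on the axis) of the red washer: loose plain ring, outer diameter 50 mm, bore 28 mm, 12 mm thick, about 0.03 kg, flat on the counter, axis (z) upright. A black washer of the same size and the black clamp knob, 50 mm across and 26 mm tall, lie there too and are not needed.
There are look-alikes about, which are no part of the job. Leave any green look-alike of the part that bears spacer_center alone. Several things look just like the part that bears washer_center: the one meant starts farthest from the robot's base.

How it is judged:
By the outcome, as a careful person would: the job done as asked, in the order asked, and still so for the second after the job is handed in, with the robot touching nothing.
It also fails if it takes over 64 s, if anything falls off the work surface, if the arm or the gripper's body presses on something with over 40 N, if the wrist force passes 120 N, or if a joint passes its speed limit or range.

## Working session

There is one attempt and no reset: what is moved stays moved. The work goes in short steps, Python scripts to look and compute and a tool call to move; the robot and the scene stay as the last step left them, time stands still between calls to the robot, and variables do not carry over. Pictures are saved under pics/ and viewed, at most 10 in all, crops included, and the job is handed in when it is done.

Besides the shell and the picture viewer there is one more tool, called after "Request:" in YAML: its name, and indented under it one key for each argument. move_arm: Moves the arm, as the interface text tells. Its arguments: {"type":"object","properties":{"offset":{"type":"array","items":{"type":"array","items":{"type":"number"}}},"twist":{"type":"array","items":{"type":"array","items":{"type":"number"}}},"grip":{"type":"array","items":{"type":"number"}},"force":{"type":"number"}},"required":["offset","twist","grip"]}

```bash
mkdir -p pics
cat > h.py <<'E'
import numpy as np, cv2
from workcell import bot, viewer, finder
from scipy.spatial.transform import Rotation as R
def save(p,n): cv2.imwrite('pics/'+n,p['color'][:,:,::-1])
def cam(p,obs=None):
    f=240/np.tan(np.radians(p['vfov'])/2)
    if 'tool_from_camera' in p:
        T=np.eye(4);T[:3,:3]=R.from_euler('xyz',obs['tcp_rot'],degrees=True).as_matrix();T[:3,3]=obs['ee_pos']
        T=T@np.array(p['tool_from_camera'])
        return f,T[:3,:3],T[:3,3]
    a=np.array(p['attitude'],float)
    M=a if a.shape==(3,3) else R.from_euler('xyz',a,degrees=True).as_matrix()
    return f,M,np.array(p['position'])
def onplane(p,px,z,obs=None):
    f,M,t=cam(p,obs); d=M@np.array([(px[0]-p['cx'])/f,(px[1]-p['cy'])/f,1]); return t+d*(z-t[2])/d[2]
def cloud(p,obs=None):
    f,M,t=cam(p,obs); v,u=np.mgrid[:480,:640]; D=p['depth']
    P=np.stack([(u-p['cx'])/f*D,(v-p['cy'])/f*D,D],-1)@M.T+t; P[D==0]=np.nan; return P
E
python3 - <<'E'
from h import *
o=bot.get_obs();print(o)
for n in ['scene','side','wrist']:
    p=viewer.camera(n);save(p,n+'0.png');print(n,{k:v for k,v in p.items() if k not in('color','depth')})
    P=cloud(p,o)
    for th,z in [('seat',.076),('spacer_center',.013),('washer_center',.006)]:
        for r in finder.pinpoint(p,th):print(th,np.round(r['position']),round(r['p'],2),onplane(p,r['position'],z,o).round(4))
E
```

```text
{'time': 0.0, 'q': array([-7.12189357e+01,  5.01016657e+00,  1.00341400e+01,  9.50994996e+01,
       -2.70178815e-04,  8.99995886e+01]), 'qd': array([ 0.01326648, -0.04658504,  0.02539952,  0.0428001 , -0.02691662,
        0.03799996]), 'joint_efforts': array([-5.68423347e-04, -5.20388746e+01,  4.64803147e+01,  1.65205181e-02,
       -6.27136001e-05, -3.36587355e-06]), 'ee_pos': array([ 0.17700751, -0.52052382,  0.2525892 ]), 'tcp_rot': array([-1.79924474e+02,  2.69636220e-04,  1.87814761e+01]), 'wrist_force': array([-0.15056165,  0.11183496, -1.10571108]), 'torque': array([-0.01343857, -0.00730984,  0.02197805]), 'grasp_force': 0.0, 'opening': 0.08532145641727612}
scene {'vfov': 49.131585668884185, 'cx': 315.07581280220717, 'cy': 227.43219761547982, 'position': array([ 0.90771195, -0.62689935,  0.80224789]), 'attitude': array([-134.90661646,    1.13305248,   34.89050643]), 'shot': 1}
seat [396. 151.] 0.85 [0.4908 0.2678 0.076 ]
spacer_center [293. 253.] 0.77 [ 0.4464 -0.0708  0.013 ]
spacer_center [274. 219.] 0.71 [ 0.3528 -0.0157  0.013 ]
spacer_center [276. 280.] 0.68 [ 0.4607 -0.
[... 535 characters left out ...]
0.0012  0.013 ]
spacer_center [312. 325.] 0.86 [ 0.4496 -0.1494  0.013 ]
spacer_center [299. 291.] 0.55 [ 0.4481 -0.0588  0.013 ]
washer_center [422. 344.] 0.94 [ 0.5949 -0.2193  0.006 ]
washer_center [336. 435.] 0.72 [ 0.4362 -0.3435  0.006 ]
wrist {'vfov': 65.36541573361455, 'cx': 327.715564503716, 'cy': 240.91813145786634, 'tool_from_camera': array([[-7.48871777e-04, -9.53992361e-01, -2.99829977e-01,
         7.62867268e-02],
       [ 9.99999719e-01, -7.03587756e-04, -2.58994190e-04,
        -8.92627115e-04],
       [ 3.61217785e-05, -2.99830086e-01,  9.53992619e-01,
        -1.20484491e-01],
       [ 0.00000000e+00,  0.00000000e+00,  0.00000000e+00,
         1.00000000e+00]]), 'shot': 3}
```

View pics/scene0.png

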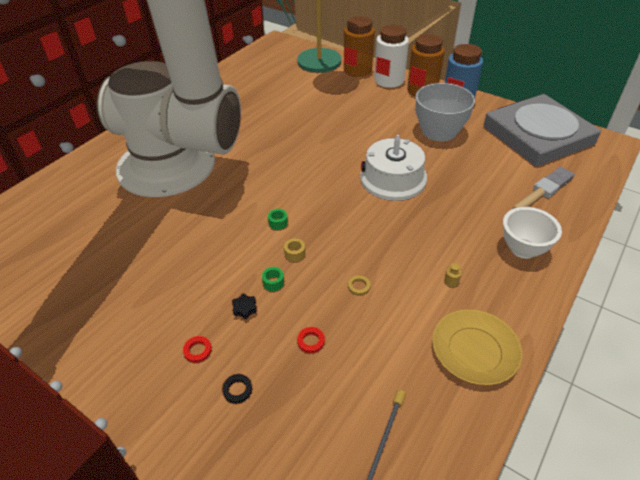

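View pics/side0.png

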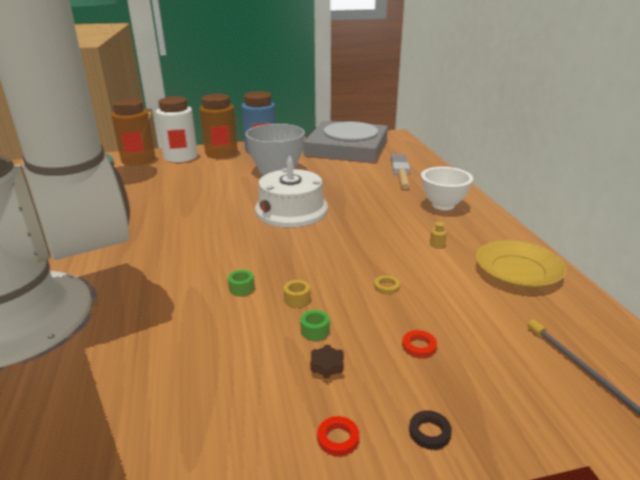

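Scene picture: the spacers are brass tall (293,250), green (277,219) and (273,279). The short brass ring is at (359,285). The red washers are at (311,340) and (197,349), the black washer at (237,388), and the mill at (395,165). The spacer meant is the brass tall one, since the others of that height are green. The washer meant is red (311,340): it lies about 0.63 m from the base, against 0.56 m for the other. I'll confirm with a crop and measure with the depth.

Run:
```python
from h import *
o=bot.get_obs()
for n,sp in [('scene',[(293,250),(311,340),(197,349)]),('side',[(297,293),(420,343),(338,435)])]:
    p=viewer.camera(n);P=cloud(p,o);hsv=cv2.cvtColor(p['color'],cv2.COLOR_RGB2HSV)
    for i,(u,v) in enumerate(sp):
        w=26;s=np.s_[v-w:v+w,u-w:u+w];Q=P[s].reshape(-1,3);zc=.026 if i==0 else .012
        m=(abs(Q[:,2]-zc)<.004)
        q=Q[m];(c,r)=cv2.minEnclosingCircle(q[:,:2].astype(np.float32)) if m.sum()>5 else ((0,0),0)
        print(n,(u,v),m.sum(),'top circle',np.round(c,4),round(r,4),'zmax',np.nanpercentile(Q[:,2],99).round(4),'dist',np.hypot(*c).round(3))
    m=(abs(P[...,2]-.07)<.003)&(np.hypot(P[...,0]-.49,P[...,1]-.267)<.09)
    c,r=cv2.minEnclosingCircle(P[m][:,:2].astype(np.float32));print('mill top',np.round(c,4),r)
    m=(P[...,2]>.09)&(np.hypot(P[...,0]-.49,P[...,1]-.267)<.04);print('shaft',P[m].mean(0).round(4),P[m].max(0).round(4),m.sum())
    if n=='scene':
        cv2.imwrite('pics/crop.png',cv2.resize(p['color'][200:410,170:390,::-1],None,fx=2.8,fy=2.8,interpolation=cv2.INTER_CUBIC))
```

```text
scene (293, 250) 274 top circle [ 0.4422 -0.0949] 0.0535 zmax 0.0277 dist 0.452
scene (311, 340) 399 top circle [ 0.5931 -0.2151] 0.0259 zmax 0.0145 dist 0.631
scene (197, 349) 416 top circle [ 0.439  -0.3434] 0.0257 zmax 0.0139 dist 0.557
mill top [0.4947 0.2605] 0.06788349151611328
shaft [0.4963 0.2576 0.1076] [0.5021 0.2662 0.1255] 80
side (297, 293) 387 top circle [ 0.4493 -0.0953] 0.0528 zmax 0.0271 dist 0.459
side (420, 343) 534 top circle [ 0.5911 -0.2181] 0.0262 zmax 0.0135 dist 0.63
side (338, 435) 917 top circle [ 0.4369 -0.3451] 0.0254 zmax 0.0138 dist 0.557
mill top [0.4935 0.2576] 0.06849592179059982
shaft [0.4917 0.2555 0.1065] [0.4986 0.2625 0.1249] 103
```

View pics/crop.png

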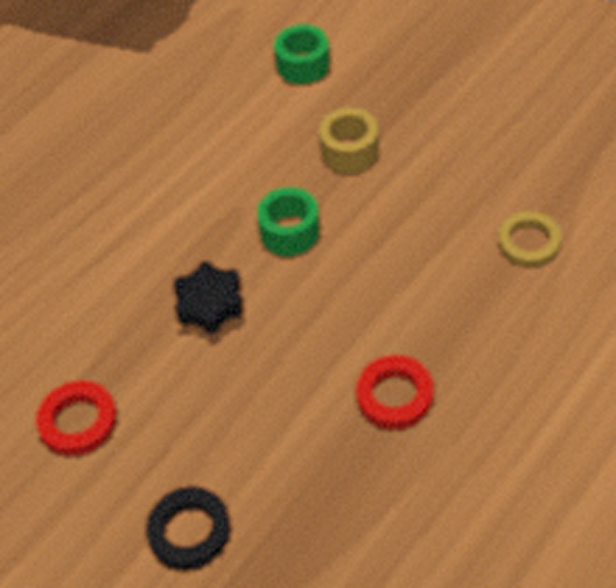

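The crop shows the brass tall spacer among the greens and the farther red washer on its own. Next I plan the approach above the spacer.

```bash
cat >> h.py <<'E'
def plan(pos,yaw,N):
    o=bot.get_obs();p=o['ee_pos'];y0=o['tcp_rot'][2];dy=(yaw-y0+180)%360-180
    print('t',o['time'],'pose',p.round(4),o['tcp_rot'].round(2),'dyaw/row rad about tool z',round(-np.radians(dy)/N,4))
    d=(np.array(pos)-p)/N*100
    for k in range(N):
        a=np.radians(y0+dy*k/N);print([round(float(x),2) for x in (d[0]*np.cos(a)+d[1]*np.sin(a),d[0]*np.sin(a)-d[1]*np.cos(a),-d[2])])
E
python3 -c "
from h import *
plan([.448,-.065,.16],82,14)"
```

```text
t 0.7 pose [ 0.1771 -0.5207  0.2533] [180.     0.    18.78] dyaw/row rad about tool z -0.0788
[2.88, -2.46, 0.67]
[3.06, -2.22, 0.67]
[3.23, -1.98, 0.67]
[3.38, -1.72, 0.67]
[3.5, -1.44, 0.67]
[3.6, -1.16, 0.67]
[3.68, -0.88, 0.67]
[3.74, -0.58, 0.67]
[3.78, -0.29, 0.67]
[3.79, 0.01, 0.67]
[3.77, 0.31, 0.67]
[3.74, 0.6, 0.67]
[3.68, 0.9, 0.67]
[3.6, 1.18, 0.67]
```

Request:
move_arm:
  offset:
    - [2.9,-2.5,0.7]
    - [3.1,-2.2,0.7]
    - [3.2,-2.0,0.7]
    - [3.4,-1.7,0.7]
    - [3.5,-1.4,0.7]
  twist:
    - [0,0,-0.079]
    - [0,0,-0.079]
    - [0,0,-0.079]
    - [0,0,-0.079]
    - [0,0,-0.079]
  grip: [1,1,1,1,1]

```text
time: 1.2
ee_pos: [0.2749, -0.3565, 0.2181]
tcp_rot: [180.0, -0.0, 41.6]
wrist_force: [0.8, 0.2, -0.2]
opening: 0.0854
grasp_force: 0.0
```

Request:
move_arm:
  offset:
    - [3.6,-1.2,0.7]
    - [3.7,-0.9,0.7]
    - [3.7,-0.6,0.7]
    - [3.8,-0.3,0.7]
    - [3.8,0,0.7]
  twist:
    - [0,0,-0.079]
    - [0,0,-0.079]
    - [0,0,-0.079]
    - [0,0,-0.079]
    - [0,0,-0.079]
  grip: [1,1,1,1,1]

```text
time: 1.7
ee_pos: [0.3708, -0.1928, 0.1832]
tcp_rot: [180.0, 0.0, 64.2]
wrist_force: [0.6, 0.0, 0.3]
opening: 0.0853
grasp_force: 0.0
```

Request:
move_arm:
  offset:
    - [3.8,0.3,0.7]
    - [3.7,0.6,0.7]
    - [3.7,0.9,0.7]
    - [3.6,1.2,0.7]
    - [0,0,0]
  twist:
    - [0,0,-0.079]
    - [0,0,-0.079]
    - [0,0,-0.079]
    - [0,0,-0.079]
    - [0,0,0]
  grip: [1,1,1,1,1]

```text
time: 2.2
ee_pos: [0.4486, -0.0607, 0.1542]
tcp_rot: [-179.9, -0.0, 82.5]
wrist_force: [-0.5, -0.6, -1.1]
opening: 0.0857
grasp_force: 0.0
```

Run:
```python
from h import *
o=bot.get_obs();p=viewer.camera('wrist');save(p,'w1.png')
P=cloud(p,o)
for r in finder.pinpoint(p,'spacer_center'):print(np.round(r['position']),round(r['p'],2),onplane(p,r['position'],.013,o).round(4))
m=(abs(P[...,2]-.026)<.003)&(np.hypot(P[...,0]-.448,P[...,1]+.065)<.035)
c,r=cv2.minEnclosingCircle(P[m][:,:2].astype(np.float32));print('circle',np.round(c,4),r,m.sum(),P[m][:,2].mean())
plan([*c,.1],82,1)
```

```text
[322. 236.] 0.9 [ 0.4431 -0.0607  0.013 ]
[352. 339.] 0.75 [ 0.4552 -0.149   0.013 ]
[193. 180.] 0.61 [ 0.3595 -0.0091  0.013 ]
circle [ 0.4428 -0.0615] 0.021981101483106613 1729 0.025514946256477673
t 2.3 pose [ 0.4475 -0.0632  0.1551] [-1.7996e+02  1.0000e-02  8.2230e+01] dyaw/row rad about tool z 0.004
[0.1, -0.49, 5.51]
```

View pics/w1.png

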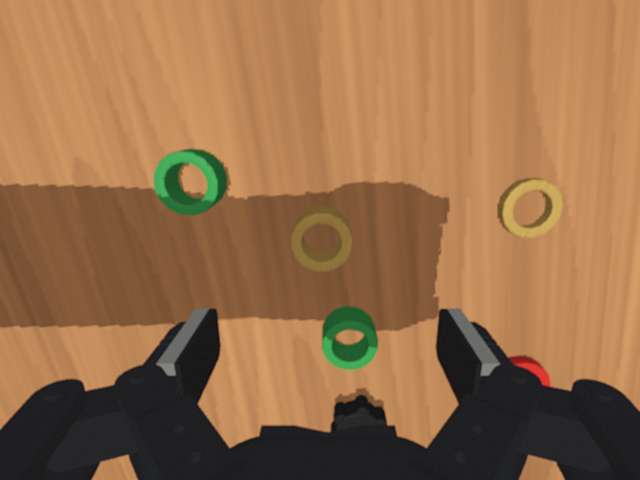

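The wrist picture shows the brass spacer at (322,240) with the greens at (190,182) and (350,338), clear of the fingers. Descending part way.

Request:
move_arm:
  offset:
    - [0.1,-0.5,1]
    - [0,0,2]
    - [0,0,2]
    - [0,0,0]
    - [0,0,0]
  twist:
    - [0,0,0]
    - [0,0,0]
    - [0,0,0]
    - [0,0,0]
    - [0,0,0]
  grip: [1,1,1,1,1]

```text
time: 2.8
ee_pos: [0.4421, -0.0628, 0.1055]
tcp_rot: [-180.0, 0.0, 82.1]
wrist_force: [0.4, 0.0, 0.8]
opening: 0.0852
grasp_force: 0.0
```

Run:
```python
from h import *
for i in range(2):
    o=bot.get_obs();p=viewer.camera('wrist')
    P=cloud(p,o)
    m=(abs(P[...,2]-.026)<.003)&(np.hypot(P[...,0]-.443,P[...,1]+.062)<.035)
    c,r=cv2.minEnclosingCircle(P[m][:,:2].astype(np.float32));print('circle',np.round(c,4),r,m.sum(),P[m][:,2].mean(),o['ee_pos'])
plan([*c,.024],82,1)
```

```text
circle [ 0.4428 -0.0614] 0.022162970155477524 2556 0.02551729631372415 [ 0.4421138  -0.06277032  0.10549497]
circle [ 0.443  -0.0612] 0.022038105875253677 2543 0.02552827095768693 [ 0.44261135 -0.06269682  0.10611806]
t 2.9 pose [ 0.4429 -0.0626  0.1064] [179.92   0.    82.09] dyaw/row rad about tool z 0.0015
[0.14, -0.01, 8.24]
```

Request:
move_arm:
  offset:
    - [0.1,0,3]
    - [0,0,3]
    - [0,0,1.5]
    - [0,0,0.6]
    - [0,0,0]
  twist:
    - [0,0,0]
    - [0,0,0]
    - [0,0,0]
    - [0,0,0]
    - [0,0,0]
  grip: [1,1,1,1,1]

```text
time: 3.4
ee_pos: [0.4429, -0.0612, 0.0246]
tcp_rot: [-180.0, -0.0, 82.1]
wrist_force: [-0.5, 1.1, 0.6]
opening: 0.085
grasp_force: 0.0
```

Request:
move_arm:
  offset:
    - [0,0,0]
    - [0,0,0]
    - [0,0,0]
    - [0,0,0]
    - [0,0,0]
  twist:
    - [0,0,0]
    - [0,0,0]
    - [0,0,0]
    - [0,0,0]
    - [0,0,0]
  grip: [0.45,0.4,0.4,0.3,0.3]
  force: 40

```text
time: 3.9
ee_pos: [0.4435, -0.0612, 0.0255]
tcp_rot: [179.9, 0.0, 82.1]
wrist_force: [-1.7, 0.6, 6.5]
opening: 0.0434
grasp_force: 40.0
```

Request:
move_arm:
  offset:
    - [0,0,0]
    - [0,0,0]
    - [0,0,0]
    - [0,0,-1]
    - [0,0,-2]
  twist:
    - [0,0,0]
    - [0,0,0]
    - [0,0,0]
    - [0,0,0]
    - [0,0,0]
  grip: [0.3,0.3,0.3,0.3,0.3]

```text
time: 4.4
ee_pos: [0.4418, -0.0609, 0.0539]
tcp_rot: [-179.8, -0.0, 82.2]
wrist_force: [0.0, -0.4, -3.0]
opening: 0.043
grasp_force: 41.1
```

```bash
python3 -c "
from h import *
plan([.524,.200,.195],117,10)"
```

```text
t 4.4 pose [ 0.4418 -0.0609  0.0539] [-179.84   -0.     82.15] dyaw/row rad about tool z -0.0608
[2.7, 0.46, -1.41]
[2.66, 0.62, -1.41]
[2.62, 0.78, -1.41]
[2.57, 0.94, -1.41]
[2.51, 1.09, -1.41]
[2.44, 1.25, -1.41]
[2.36, 1.39, -1.41]
[2.27, 1.53, -1.41]
[2.17, 1.67, -1.41]
[2.06, 1.8, -1.41]
```

Request:
move_arm:
  offset:
    - [2.7,0.5,-1.4]
    - [2.7,0.6,-1.4]
    - [2.6,0.8,-1.4]
    - [2.6,0.9,-1.4]
    - [2.5,1.1,-1.4]
  twist:
    - [0,0,-0.061]
    - [0,0,-0.061]
    - [0,0,-0.061]
    - [0,0,-0.061]
    - [0,0,-0.061]
  grip: [0.3,0.3,0.3,0.3,0.3]

```text
time: 4.9
ee_pos: [0.484, 0.0709, 0.1255]
tcp_rot: [180.0, 0.0, 99.8]
wrist_force: [0.6, 1.0, -2.3]
opening: 0.0426
grasp_force: 41.2
```

Request:
move_arm:
  offset:
    - [2.4,1.2,-1.4]
    - [2.4,1.4,-1.4]
    - [2.3,1.5,-1.4]
    - [2.2,1.7,-1.4]
    - [2.1,1.8,-1.4]
  twist:
    - [0,0,-0.061]
    - [0,0,-0.061]
    - [0,0,-0.061]
    - [0,0,-0.061]
    - [0,0,-0.061]
  grip: [0.3,0.3,0.3,0.3,0.3]

```text
time: 5.4
ee_pos: [0.5243, 0.2023, 0.1954]
tcp_rot: [180.0, 0.0, 117.3]
wrist_force: [-0.3, -1.0, -1.4]
opening: 0.0431
grasp_force: 41.2
```

Request:
move_arm:
  offset:
    - [0,0,0]
    - [0,0,0]
  twist:
    - [0,0,0]
    - [0,0,0]
  grip: [0.3,0.3]

```text
time: 5.6
ee_pos: [0.5241, 0.2015, 0.1944]
tcp_rot: [-180.0, 0.0, 117.1]
wrist_force: [0.7, 0.1, -2.6]
opening: 0.0428
grasp_force: 41.4
```

Run:
```python
from h import *
o=bot.get_obs();p=viewer.camera('wrist');save(p,'w2.png')
P=cloud(p,o)
for r in finder.pinpoint(p,'seat'):print(np.round(r['position']),round(r['p'],2),onplane(p,r['position'],.076,o).round(4))
D=np.hypot(P[...,0]-.494,P[...,1]-.259)
m=(abs(P[...,2]-.07)<.0025)&(D<.09)
c,r=cv2.minEnclosingCircle(P[m][:,:2].astype(np.float32));print('top',np.round(c,4),r,m.sum())
m=(abs(P[...,2]-.076)<.002)&(D<.03)
c,r=cv2.minEnclosingCircle(P[m][:,:2].astype(np.float32));print('bearing',np.round(c,4),r,m.sum())
m=(P[...,2]>.112)&(P[...,2]<.13)&(D<.02)
print('tip',P[m].mean(0).round(4),P[m].max(0),m.sum())
plan([.494,.259,.17],117,1)
```

```text
[330. 139.] 0.59 [0.4942 0.263  0.076 ]
top [0.4931 0.2625] 0.06617892533540726 28922
bearing [0.4931 0.2625] 0.024077288806438446 4296
tip [0.4929 0.2628 0.1177] [0.49964427 0.26947357 0.12545282] 533
t 5.7 pose [0.5238 0.2006 0.1939] [-179.94    0.    117.05] dyaw/row rad about tool z 0.0008
[6.56, -0.0, 2.39]
```

View pics/w2.png

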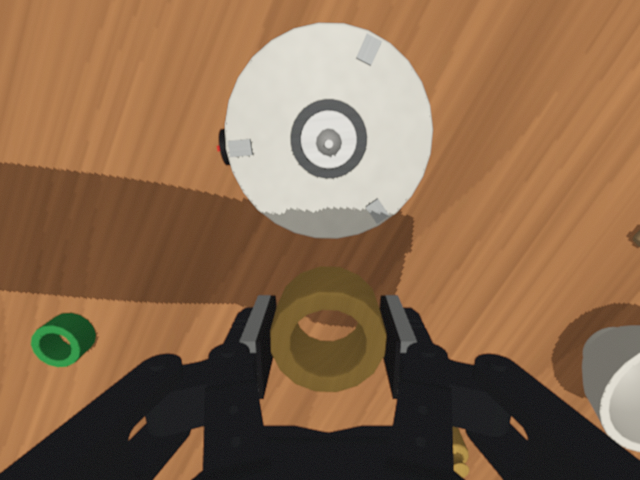

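The wrist picture shows the mill's bearing and shaft at (329,140) and the spacer level in the fingers at (329,335). The shaft axis, bearing and housing rim agree at (0.493, 0.2626).

Request:
move_arm:
  offset:
    - [2.5,0.1,0]
    - [2.5,0,0]
    - [1.9,0,0]
    - [0,0,0]
    - [0,0,0]
  twist:
    - [0,0,0]
    - [0,0,0]
    - [0,0,0]
    - [0,0,0]
    - [0,0,0]
  grip: [0.3,0.3,0.3,0.3,0.3]

```text
time: 6.2
ee_pos: [0.4935, 0.2624, 0.1941]
tcp_rot: [-180.0, 0.0, 117.1]
wrist_force: [-0.3, 0.5, -2.3]
opening: 0.043
grasp_force: 41.3
```

```bash
python3 -c "
from h import *
plan([.493,.2626,.101],117,1)"
```

```text
t 6.2 pose [0.4935 0.2624 0.1941] [-1.7997e+02  2.0000e-02  1.1708e+02] dyaw/row rad about tool z 0.0014
[0.04, -0.03, 9.31]
```

Request:
move_arm:
  offset:
    - [0,0,2]
    - [0,0,2]
    - [0,0,2]
    - [0,0,2]
    - [0,0,0.8]
  twist:
    - [0,0,0]
    - [0,0,0]
    - [0,0,0]
    - [0,0,0]
    - [0,0,0]
  grip: [0.3,0.3,0.3,0.3,0.3]

```text
time: 6.7
ee_pos: [0.4932, 0.2615, 0.1042]
tcp_rot: [-179.8, 0.0, 117.0]
wrist_force: [0.5, -0.2, -3.3]
opening: 0.043
grasp_force: 41.3
```

Request:
move_arm:
  offset:
    - [0,0,0.3]
    - [0,0,0.1]
    - [0,0,0]
    - [0,0,0]
  twist:
    - [0,0,0]
    - [0,0,0]
    - [0,0,0]
    - [0,0,0]
  grip: [0.3,0.3,0.3,0.3]

```text
time: 7.1
ee_pos: [0.4941, 0.2632, 0.1032]
tcp_rot: [179.9, -0.0, 117.1]
wrist_force: [0.4, -0.3, -3.1]
opening: 0.0427
grasp_force: 41.3
```

Request:
move_arm:
  offset:
    - [0,0,0.1]
    - [0,0,0]
    - [0,0,0.1]
    - [0,0,0]
  twist:
    - [0,0,0]
    - [0,0,0]
    - [0,0,0]
    - [0,0,0]
  grip: [0.3,0.3,0.3,0.3]

```text
time: 7.5
ee_pos: [0.4939, 0.2633, 0.1016]
tcp_rot: [179.9, 0.0, 117.1]
wrist_force: [-2.6, -2.5, 5.7]
opening: 0.0426
grasp_force: 42.1
```

Request:
move_arm:
  offset:
    - [0,0,0]
    - [0,0,0]
    - [0,0,0]
    - [0,0,0]
    - [0,0,-1]
  twist:
    - [0,0,0]
    - [0,0,0]
    - [0,0,0]
    - [0,0,0]
    - [0,0,0]
  grip: [0.7,0.9,0.9,0.9,0.9]

```text
time: 8.0
ee_pos: [0.4931, 0.2628, 0.1093]
tcp_rot: [-179.9, 0.0, 117.1]
wrist_force: [-0.7, -0.4, -1.2]
opening: 0.0771
grasp_force: 0.0
```

Request:
move_arm:
  offset:
    - [0,0,-3]
    - [0,0,-3]
    - [-2,0,-2]
    - [-4,0,0]
    - [0,0,0]
  twist:
    - [0,0,0]
    - [0,0,0]
    - [0,0,0]
    - [0,0,0]
    - [0,0,0]
  grip: [1,1,1,1,1]

```text
time: 8.5
ee_pos: [0.5227, 0.2071, 0.1919]
tcp_rot: [179.9, 0.1, 117.0]
wrist_force: [0.6, 0.3, -0.7]
opening: 0.0856
grasp_force: 0.0
```

Run:
```python
from h import *
o=bot.get_obs();p=viewer.camera('wrist');save(p,'w3.png')
P=cloud(p,o);D=np.hypot(P[...,0]-.493,P[...,1]-.2626)
m=(abs(P[...,2]-.102)<.004)&(D<.035)&(D>.012)
Q=P[m];c,r=cv2.minEnclosingCircle(Q[:,:2].astype(np.float32));print('spacer top',np.round(c,4),r,m.sum(),'z',Q[:,2].mean())
A=np.c_[Q[:,:2]-c,np.ones(len(Q))];print('tilt deg',np.degrees(np.linalg.lstsq(A,Q[:,2],rcond=None)[0][:2]))
plan([.592,-.2165,.16],70,18)
```

```text
spacer top [0.4937 0.2629] 0.0220343004912138 2992 z 0.1015307895121785
tilt deg [ 0.07454117 -0.05492308]
t 8.55 pose [0.5219 0.2083 0.1913] [1.7994e+02 2.0000e-02 1.1695e+02] dyaw/row rad about tool z 0.0455
[-2.28, -0.72, 0.17]
[-2.31, -0.62, 0.17]
[-2.34, -0.51, 0.17]
[-2.36, -0.41, 0.17]
[-2.37, -0.3, 0.17]
[-2.38, -0.19, 0.17]
[-2.39, -0.08, 0.17]
[-2.39, 0.03, 0.17]
[-2.39, 0.14, 0.17]
[-2.38, 0.25, 0.17]
[-2.37, 0.35, 0.17]
[-2.35, 0.46, 0.17]
[-2.32, 0.57, 0.17]
[-2.3, 0.67, 0.17]
[-2.26, 0.78, 0.17]
[-2.22, 0.88, 0.17]
[-2.18, 0.98, 0.17]
[-2.14, 1.08, 0.17]
```

View pics/w3.png

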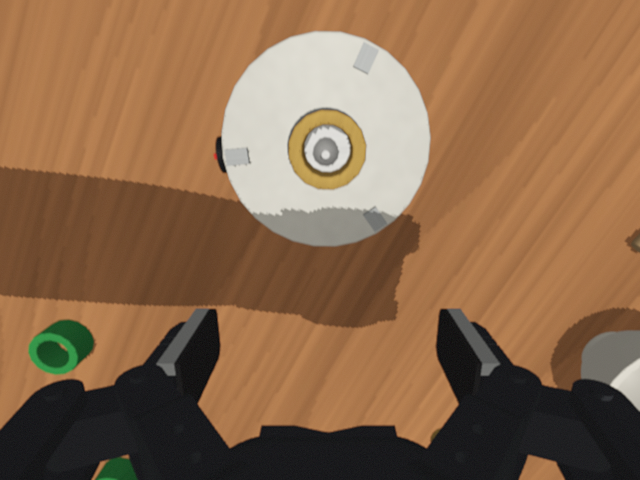

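The spacer sits flat and centred on the bearing at (327,148) in the picture: top at 101.5 mm, tilt under 0.1°. Now the washer.

Request:
move_arm:
  offset:
    - [-2.3,-0.7,0.2]
    - [-2.3,-0.6,0.2]
    - [-2.3,-0.5,0.2]
    - [-2.4,-0.4,0.2]
    - [-2.4,-0.3,0.2]
  twist:
    - [0,0,0.046]
    - [0,0,0.046]
    - [0,0,0.046]
    - [0,0,0.046]
    - [0,0,0.046]
  grip: [1,1,1,1,1]

```text
time: 9.05
ee_pos: [0.5411, 0.0914, 0.1804]
tcp_rot: [-180.0, -0.0, 103.9]
wrist_force: [-1.1, 0.3, -0.4]
opening: 0.0856
grasp_force: 0.0
```

Request:
move_arm:
  offset:
    - [-2.4,-0.2,0.2]
    - [-2.4,-0.1,0.2]
    - [-2.4,0,0.2]
    - [-2.4,0.1,0.2]
    - [-2.4,0.2,0.2]
  twist:
    - [0,0,0.046]
    - [0,0,0.046]
    - [0,0,0.046]
    - [0,0,0.046]
    - [0,0,0.046]
  grip: [1,1,1,1,1]

```text
time: 9.55
ee_pos: [0.5594, -0.0274, 0.1705]
tcp_rot: [-180.0, -0.0, 90.7]
wrist_force: [-0.6, 0.2, -0.4]
opening: 0.0857
grasp_force: 0.0
```

Request:
move_arm:
  offset:
    - [-2.4,0.4,0.2]
    - [-2.4,0.5,0.2]
    - [-2.3,0.6,0.2]
    - [-2.3,0.7,0.2]
    - [-2.3,0.8,0.2]
  twist:
    - [0,0,0.046]
    - [0,0,0.046]
    - [0,0,0.046]
    - [0,0,0.046]
    - [0,0,0.046]
  grip: [1,1,1,1,1]

```text
time: 10.05
ee_pos: [0.5803, -0.1466, 0.1604]
tcp_rot: [-180.0, -0.0, 77.5]
wrist_force: [0.4, 0.4, 0.0]
opening: 0.0855
grasp_force: 0.0
```

Request:
move_arm:
  offset:
    - [-2.2,0.9,0.1]
    - [-2.2,1,0.1]
    - [-2.1,1.1,0.1]
    - [0,0,0]
    - [0,0,0]
  twist:
    - [0,0,0.046]
    - [0,0,0.046]
    - [0,0,0.046]
    - [0,0,0]
    - [0,0,0]
  grip: [1,1,1,1,1]

```text
time: 10.55
ee_pos: [0.5922, -0.2166, 0.1572]
tcp_rot: [-180.0, -0.0, 69.7]
wrist_force: [-0.2, 0.6, -0.7]
opening: 0.0854
grasp_force: 0.0
```

Run:
```python
from h import *
o=bot.get_obs();p=viewer.camera('wrist');save(p,'w4.png')
P=cloud(p,o)
m=(abs(P[...,2]-.012)<.003)&(np.hypot(P[...,0]-.592,P[...,1]+.2165)<.04)
c,r=cv2.minEnclosingCircle(P[m][:,:2].astype(np.float32));print('circle',np.round(c,4),r,m.sum(),P[m][:,2].mean())
for r in finder.pinpoint(p,'washer_center'):print(np.round(r['position']),round(r['p'],2),onplane(p,r['position'],.006,o).round(4))
plan([*c,.024],70,1)
```

```text
circle [ 0.5914 -0.2141] 0.02506192773580551 2334 0.011648081507154493
[217. 413.] 0.9 [ 0.4402 -0.3401  0.006 ]
[326. 230.] 0.66 [ 0.5903 -0.2157  0.006 ]
t 10.65 pose [ 0.5923 -0.216   0.1574] [-1.7999e+02 -2.0000e-02  6.9750e+01] dyaw/row rad about tool z -0.0044
[0.14, -0.15, 13.34]
```

View pics/w4.png

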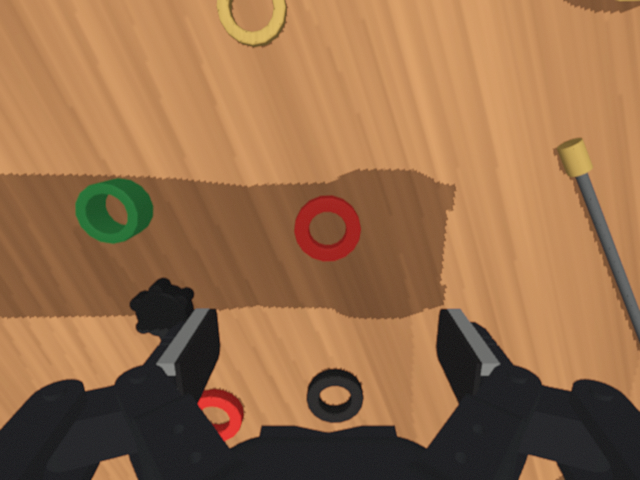

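The wrist picture shows the washer meant at (328,228) with nothing near the fingers; the other red (220,415) and the black (335,395) are well off. Descending onto it.

Request:
move_arm:
  offset:
    - [0.15,-0.15,3]
    - [0,0,4]
    - [0,0,4]
    - [0,0,1.5]
    - [0,0,0.7]
  twist:
    - [0,0,0]
    - [0,0,0]
    - [0,0,0]
    - [0,0,0]
    - [0,0,0]
  grip: [1,1,1,1,1]

```text
time: 11.15
ee_pos: [0.5907, -0.2141, 0.0242]
tcp_rot: [-179.9, -0.0, 69.7]
wrist_force: [-0.3, 0.3, 1.1]
opening: 0.0858
grasp_force: 0.0
```

Request:
move_arm:
  offset:
    - [0,0,0.1]
    - [0,0,0]
    - [0,0,0]
    - [0,0,0]
    - [0,0,0]
  twist:
    - [0,0,0]
    - [0,0,0]
    - [0,0,0]
    - [0,0,0]
    - [0,0,0]
  grip: [0.7,0.5,0.4,0.4,0.4]
  force: 25

```text
time: 11.65
ee_pos: [0.5925, -0.2155, 0.0269]
tcp_rot: [179.8, -0.0, 69.7]
wrist_force: [-1.9, 1.8, 5.8]
opening: 0.0482
grasp_force: 24.9
```

Request:
move_arm:
  offset:
    - [0,0,0]
    - [0,0,0]
    - [0,0,-1]
    - [0,0,-2]
    - [0,0,-2]
  twist:
    - [0,0,0]
    - [0,0,0]
    - [0,0,0]
    - [0,0,0]
    - [0,0,0]
  grip: [0.4,0.4,0.4,0.4,0.4]

```text
time: 12.15
ee_pos: [0.5915, -0.2153, 0.0761]
tcp_rot: [180.0, 0.0, 69.7]
wrist_force: [0.9, -0.3, -1.1]
opening: 0.0482
grasp_force: 25.9
```

Run:
```python
from h import *
plan([.5223,.2071,.205],117,18)
```

```text
t 12.15 pose [ 0.5915 -0.2153  0.0761] [179.96   0.    69.65] dyaw/row rad about tool z -0.0459
[2.07, -1.18, -0.72]
[2.12, -1.08, -0.72]
[2.17, -0.98, -0.72]
[2.21, -0.88, -0.72]
[2.25, -0.78, -0.72]
[2.28, -0.68, -0.72]
[2.31, -0.57, -0.72]
[2.33, -0.46, -0.72]
[2.35, -0.36, -0.72]
[2.37, -0.25, -0.72]
[2.37, -0.14, -0.72]
[2.38, -0.03, -0.72]
[2.38, 0.08, -0.72]
[2.37, 0.19, -0.72]
[2.36, 0.3, -0.72]
[2.34, 0.41, -0.72]
[2.32, 0.51, -0.72]
[2.3, 0.62, -0.72]
```

Request:
move_arm:
  offset:
    - [2.1,-1.2,-0.8]
    - [2.1,-1.1,-0.8]
    - [2.2,-1,-0.8]
    - [2.2,-0.9,-0.8]
    - [2.3,-0.8,-0.8]
  twist:
    - [0,0,-0.046]
    - [0,0,-0.046]
    - [0,0,-0.046]
    - [0,0,-0.046]
    - [0,0,-0.046]
  grip: [0.4,0.4,0.4,0.4,0.4]

```text
time: 12.65
ee_pos: [0.5715, -0.0959, 0.1163]
tcp_rot: [179.9, 0.0, 82.9]
wrist_force: [0.5, -0.2, -0.2]
opening: 0.0483
grasp_force: 25.9
```

Request:
move_arm:
  offset:
    - [2.3,-0.7,-0.7]
    - [2.3,-0.6,-0.7]
    - [2.3,-0.5,-0.7]
    - [2.4,-0.4,-0.7]
    - [2.4,-0.2,-0.7]
  twist:
    - [0,0,-0.046]
    - [0,0,-0.046]
    - [0,0,-0.046]
    - [0,0,-0.046]
    - [0,0,-0.046]
  grip: [0.4,0.4,0.4,0.4,0.4]

```text
time: 13.15
ee_pos: [0.5511, 0.0222, 0.1512]
tcp_rot: [179.9, 0.0, 96.1]
wrist_force: [1.0, 0.5, -0.2]
opening: 0.0481
grasp_force: 25.9
```

Request:
move_arm:
  offset:
    - [2.4,-0.1,-0.7]
    - [2.4,0,-0.7]
    - [2.4,0.1,-0.7]
    - [2.4,0.2,-0.7]
    - [2.4,0.3,-0.7]
  twist:
    - [0,0,-0.046]
    - [0,0,-0.046]
    - [0,0,-0.046]
    - [0,0,-0.046]
    - [0,0,-0.046]
  grip: [0.4,0.4,0.4,0.4,0.4]

```text
time: 13.65
ee_pos: [0.5325, 0.1412, 0.1863]
tcp_rot: [179.9, 0.0, 109.3]
wrist_force: [0.2, -0.2, 0.2]
opening: 0.0478
grasp_force: 25.9
```

Request:
move_arm:
  offset:
    - [2.3,0.4,-0.7]
    - [2.3,0.5,-0.7]
    - [2.3,0.6,-0.7]
    - [0,0,0]
    - [0,0,0]
  twist:
    - [0,0,-0.046]
    - [0,0,-0.046]
    - [0,0,-0.046]
    - [0,0,0]
    - [0,0,0]
  grip: [0.4,0.4,0.4,0.4,0.4]

```text
time: 14.15
ee_pos: [0.5208, 0.2101, 0.2064]
tcp_rot: [179.9, 0.0, 117.1]
wrist_force: [0.8, 0.2, -0.4]
opening: 0.0483
grasp_force: 25.9
```

Run:
```python
from h import *
o=bot.get_obs();p=viewer.camera('wrist');save(p,'w5.png')
P=cloud(p,o);D=np.hypot(P[...,0]-.493,P[...,1]-.2626)
m=(abs(P[...,2]-.102)<.004)&(D<.035)&(D>.012)
c,r=cv2.minEnclosingCircle(P[m][:,:2].astype(np.float32));print('spacer top',np.round(c,4),r,m.sum(),'z',P[m][:,2].mean())
h=cv2.cvtColor(p['color'],cv2.COLOR_RGB2HSV);t=o['ee_pos']
m=((h[...,0]<6)|(h[...,0]>174))&(h[...,1]>180)&(np.linalg.norm(P-t,axis=-1)<.06)
Q=P[m];zt=Q[:,2].max()
q=Q[Q[:,2]>np.percentile(Q[:,2],50)-.003]
cw,rw=cv2.minEnclosingCircle(q[:,:2].astype(np.float32));print('washer',np.round(cw,4),rw,len(Q),'z rel tcp',np.percentile(Q[:,2]-t[2],[2,25,50,75,98]).round(4))
A=np.c_[q[:,:2]-cw,np.ones(len(q))];print('tilt',np.degrees(np.linalg.lstsq(A,q[:,2],rcond=None)[0][:2]))
plan([t[0]+c[0]-cw[0],t[1]+c[1]-cw[1],.13],117,1)
```

```text
spacer top [0.4937 0.2628] 0.02203802578151226 2577 z 0.10156686577108537
washer [0.52   0.2111] 0.025249119848012924 8247 z rel tcp [-0.0233 -0.0161 -0.0154 -0.0149 -0.0141]
tilt [ 0.01273768 -0.19550337]
t 14.2 pose [0.5209 0.2095 0.2059] [1.7996e+02 2.0000e-02 1.1706e+02] dyaw/row rad about tool z 0.0011
[5.85, 0.03, 7.59]
```

View pics/w5.png

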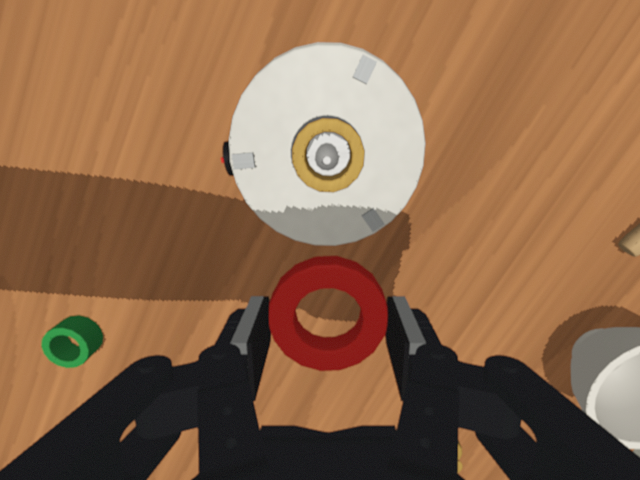

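The washer is held level at (328,312) and the spacer is unmoved at (327,152). Moving over and down.

Request:
move_arm:
  offset:
    - [2.5,0,0]
    - [2.4,0,0]
    - [0.9,0,0]
    - [0,0,1]
    - [0,0,1]
  twist:
    - [0,0,0]
    - [0,0,0]
    - [0,0,0]
    - [0,0,0]
    - [0,0,0]
  grip: [0.4,0.4,0.4,0.4,0.4]

```text
time: 14.7
ee_pos: [0.4947, 0.2607, 0.1845]
tcp_rot: [180.0, 0.0, 117.1]
wrist_force: [-0.6, 0.3, -0.6]
opening: 0.0483
grasp_force: 25.9
```

```bash
python3 -c "
from h import *
plan([.4938,.262,.129],117,1)"
```

```text
t 14.7 pose [0.4947 0.2607 0.1845] [1.7999e+02 2.0000e-02 1.1707e+02] dyaw/row rad about tool z 0.0012
[0.15, -0.02, 5.55]
```

Request:
move_arm:
  offset:
    - [0.1,0,2]
    - [0,0,2]
    - [0,0,1]
    - [0,0,0.3]
    - [0,0,0]
  twist:
    - [0,0,0]
    - [0,0,0]
    - [0,0,0]
    - [0,0,0]
    - [0,0,0]
  grip: [0.4,0.4,0.4,0.4,0.4]

```text
time: 15.2
ee_pos: [0.494, 0.2619, 0.1321]
tcp_rot: [-180.0, 0.0, 117.1]
wrist_force: [0.2, 0.5, 0.1]
opening: 0.0479
grasp_force: 25.9
```

Request:
move_arm:
  offset:
    - [0,0,0.1]
    - [0,0,0]
    - [0,0,0]
  twist:
    - [0,0,0]
    - [0,0,0]
    - [0,0,0]
  grip: [0.4,0.4,0.4]

```text
time: 15.5
ee_pos: [0.4941, 0.2626, 0.1319]
tcp_rot: [179.9, -0.0, 117.1]
wrist_force: [-0.1, -0.8, -0.9]
opening: 0.0483
grasp_force: 25.9
```

Request:
move_arm:
  offset:
    - [0,0,0.1]
    - [0,0,0]
    - [0,0,0.1]
    - [0,0,0]
  twist:
    - [0,0,0]
    - [0,0,0]
    - [0,0,0]
    - [0,0,0]
  grip: [0.4,0.4,0.4,0.4]

```text
time: 15.9
ee_pos: [0.4938, 0.2624, 0.1291]
tcp_rot: [-180.0, -0.0, 117.1]
wrist_force: [0.1, -1.0, -0.7]
opening: 0.0482
grasp_force: 25.9
```

Request:
move_arm:
  offset:
    - [0,0,0.1]
    - [0,0,0]
    - [0,0,0]
  twist:
    - [0,0,0]
    - [0,0,0]
    - [0,0,0]
  grip: [0.4,0.4,0.4]

```text
time: 16.2
ee_pos: [0.4939, 0.2625, 0.1289]
tcp_rot: [180.0, -0.0, 117.1]
wrist_force: [-1.5, -1.2, 5.8]
opening: 0.0484
grasp_force: 26.5
```

Contact. Releasing and retreating.

Request:
move_arm:
  offset:
    - [0,0,0]
    - [0,0,0]
    - [0,0,0]
    - [0,0,0]
    - [0,0,-1]
  twist:
    - [0,0,0]
    - [0,0,0]
    - [0,0,0]
    - [0,0,0]
    - [0,0,0]
  grip: [0.7,0.9,0.9,0.9,0.9]

```text
time: 16.7
ee_pos: [0.4933, 0.2621, 0.1372]
tcp_rot: [-179.9, 0.0, 117.1]
wrist_force: [0.2, 0.3, -0.3]
opening: 0.0769
grasp_force: 0.0
```

Request:
move_arm:
  offset:
    - [0,0,-3]
    - [0,0,-3]
    - [-3,0,-1]
    - [-3.5,0,0]
    - [0,0,0]
  twist:
    - [0,0,0]
    - [0,0,0]
    - [0,0,0]
    - [0,0,0]
    - [0,0,0]
  grip: [1,1,1,1,1]

```text
time: 17.2
ee_pos: [0.525, 0.2021, 0.2096]
tcp_rot: [179.9, 0.1, 116.9]
wrist_force: [0.5, 1.4, 0.9]
opening: 0.0853
grasp_force: 0.0
```

Run:
```python
from h import *
o=bot.get_obs();p=viewer.camera('wrist');save(p,'w6.png')
P=cloud(p,o);D=np.hypot(P[...,0]-.493,P[...,1]-.2626)
m=(abs(P[...,2]-.114)<.006)&(D<.035)&(D>.012)
Q=P[m];c,r=cv2.minEnclosingCircle(Q[:,:2].astype(np.float32));print('washer top',np.round(c,4),r,m.sum(),'z',Q[:,2].mean())
A=np.c_[Q[:,:2]-c,np.ones(len(Q))];print('tilt deg',np.degrees(np.linalg.lstsq(A,Q[:,2],rcond=None)[0][:2]))
```

```text
washer top [0.493  0.2634] 0.02495735138654709 4382 z 0.11360559347994023
tilt deg [-0.1201662  -0.04281521]
```

View pics/w6.png

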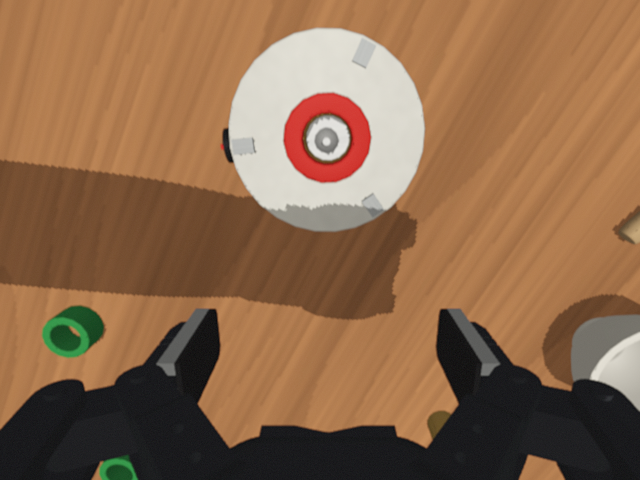

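The washer lies flat and centred around the shaft at (327,138), its top at 113.6 mm against 114 mm expected. The gripper is clear, so I'm handing in.

```bash
python3 -c "
from h import *
print(bot.job_done())"
```

```text
the job is handed in; nothing more can be done
None
```

The tall brass spacer is on the mill's bearing with the farthest red washer on top of it, both flat and centred on the shaft, and the job was handed in at about 17 s of the 64 s allowed.

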